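# Pack the jar carrier and pin its lid on

### The arm

A 6-joint arm with a two-finger parallel gripper is mounted at the origin on a cart in front of the work surface, level with it; the furniture and walls round the work are solid. World frame = base frame: x ahead of the robot, y to its left, z up, the work surface at z = 0. Lengths are in m, angles in rad, forces in N, time in s.
With the tool pointing down it reaches from about 0.325 to 1 m from the base axis. Payload 5.1 kg.
Tool frame: the origin (TCP) lies at the very end of the fingers, on their centre line; the grasp point (between the pads) lies arm.grip_point_offset behind it (arm.grip_point_offset is the distance from the TCP to the grasp point, in m); z points along the fingers, y is the line along which they close (so a half turn about z gives the same grasp; the last joint's range is limited). The gripper opens to 85 mm and grips with 20 to 120 N. Pads are 22 mm wide; open, the fingers measure 114 mm over their backs; the gripper's body (76 mm by 85 mm) begins 54 mm behind the grasp point. The pads swing forward as they close: fully open they stand 13 mm farther back than shut.
Start: joints at [1.018, 0.124, 1.65, -0, 1.367, -0.083], TCP at [0.294, 0.58, 0.231] pointing down, gripper open.
Joint ranges: [-2.61, 2.61], [-1.02, 2.33], [0.03, 2.71], [-1.35, 4.49], [0.32, 2.68], [-2.91, 2.91]. Speed limits (rad/s): [2.57, 2.57, 3.14, 3.14, 3.14, 3.14].

### API

Orientations are given as a unit quaternion [x, y, z, w].
In Python, from cell import arm gives the robot as it stands.
- The arm moves only by the tool shift_gripper, called after "Call:" as name(argument=value, ...), one argument or row to a line, values as JSON. Schema: {"type":"object","properties":{"deltas":{"type":"object","properties":{"x":{"type":"array","items":{"type":"number"},"minItems":1,"maxItems":5},"y":{"type":"array","items":{"type":"number"},"minItems":1,"maxItems":5},"z":{"type":"array","items":{"type":"number"},"minItems":1,"maxItems":5},"yaw":{"type":"array","items":{"type":"number"},"minItems":1,"maxItems":5}},"additionalProperties":false,"required":["x","y","z","yaw"]},"finger_gap":{"type":"number"},"grip_n":{"type":"number"},"only":{"type":"string"},"quiet":{"type":"boolean"},"lines":{"type":"string"}},"required":["deltas"],"additionalProperties":false}. deltas is an object with one list for each field, all of the same length, 1 to 5, a row being the entries at one place: x, y, z (the shift in m), yaw (a turn about the tool's z in rad); each row is the pose to reach, as a shift and turn from the pose commanded when the call began, along the tool's axes at that moment; what a row does not reach only later rows make up. A row lasts 1/8 s, in which the tool goes at most 0.0625 m and 0.188 rad, less where a joint would pass 70% of its speed; a pose out of reach is approached as far as the arm can. finger_gap is the opening from 0.0 (shut) to 1.0 (fully open), set as the call begins (left out keeps the last). The fingers move at their own pace and stop on an object; grip_n is the grip in N (left out, the last holds). Time passes only in rows, so rows that do not move let the fingers close. The tool returns the time, the measured TCP pose, the force, the opening and the grip force at its end. only (a regular expression) keeps the lines of the reply that match it, lines (a string "A,B") keeps lines A to B, and quiet returns only ok. Input that does not fit is refused with a message, and nothing moves.
- arm.get_state(): the state, without advancing time (a new reading comes with each control period).
- arm.get_image(name): name is "scene" or "top"; returns a dict with "color" (480x640x3 uint8, red, green, blue), "fovy" (degrees; the focal length in pixels is half the picture's height over the tangent of half this angle, whatever the lens; pixels are square), "cx", "cy" (the principal point, pixels), "k1" (the pictures are not rectified: a ray, as slopes to the right and down, at radius r is drawn at 1 + k1 r^2 times it, then the intrinsics apply), "eye" and "rotation" of the camera in the world. Camera axes: x right, y down, z forward; pixel columns grow to the right and rows downward; lengths in m; the calibration is good to about 2 mm. A picture is of the moment at which its call begins. There is no depth.
- arm.close_job(): hands the job in; it is judged then, once.
The state is a dict: "time_s": time; "joints": joint angles; "joint_velocities": joint speeds; "joint_torque": joint torques, N m; "tool_pos": TCP position; "tcp_rot": TCP orientation; "wrist_force": force on the tool from outside, world axes, zero at the start; "ft_torque": the same for the moment, N m; "grip_width": opening from 0.0 (shut) to 1.0 (fully open); "gripper_force": force on a finger pad.
Only numpy, scipy, OpenCV 4.12 (cv2) and the standard library are available. Lean on these libraries where they do the work, as an engineer would, in place of code of your own. Each camera call takes 0.05 s, during which the arm holds its last target. There are 200 camera calls.

### The job

Finish packing the small wooden jar carrier so that it can be carried: take the wide dark-lidded glass jar and the slim spice jar that stand near the front edge of the worktop and put them upright into its two empty cells, each in the cell that fits it, and set them down without dropping them. Then put the wooden lid on, so that both dowels of the carrier come up through the lid's holes and the lid lies flat on the end boards. Leave the other things on the worktop standing where they are.

Things in the scene. Friction and masses are not known exactly. Their poses are not given: they have to be found in the camera images.
- carrier: Loose light-wood jar carrier, 1.4 kg, 84 (x) x 210 (y) x 132 mm with dowels. Origin: centre of its underside, z up, y along its row of three cells (roughly the robot's y). Floor 6 mm thick; long walls (outer faces x = +-42 mm) and the two 5 mm dividers 40 mm high; end boards at y = +-91 to +-105 mm rise to 116 mm. Middle cell 68 x 68 mm; end cells 68 (x) x 52 (y) mm, centred at y = +-65 mm.
- cell_left (a point): centre of the floor (6 mm above the worktop) of the 52 mm end cell at the carrier's +y end (the robot's left)
- cell_middle (a point): centre of the floor of the wide middle cell (68 x 68 mm); empty at the start
- cell_right (a point): centre of the floor of the 52 mm end cell at the carrier's -y end (the robot's right)
- dowel_left (a point): tip of the upright wooden dowel on the +y end board, at x = 0, y = +98 mm: 10 mm thick, 16 mm tall, its last 5 mm tapering to 5 mm
- dowel_right (a point): tip of the same dowel on the -y end board, at x = 0, y = -98 mm
- lid_seat (a point): the point midway between the two dowels at the height of the end-board tops (116 mm above the carrier's underside); the lid's origin comes to lie here when it is seated
- lid: Loose light-wood board, 84 (x) x 226 (y) x 9 mm, 0.2 kg, flat on the worktop left of the carrier, long side pointing roughly away from the robot. Origin: centre of its underside, z up, y along its length. Through holes of 14 mm at x = 0, y = +-98 mm; fits either way round. Darker handle bar on top along y, 18 mm wide, 116 mm long, 21 to 38 mm above the underside, on two feet near its ends.
- lid_handle (a point): centre of the lid's handle bar, 29.5 mm above the lid's underside
- wide_jar: Wide clear glass jar with a dark screw lid, closed, 60 mm across (body 56, lid 58) and 80 mm tall, 0.29 kg, stands on the worktop; origin: centre of its underside, z up. It fits only the middle cell.
- spice_jar: Slim closed glass spice jar with a red screw cap, 45 mm across, 106 mm tall (cap: top 21 mm; body below 42 mm across), 0.11 kg, loose on the worktop; origin: centre of its underside, z up. Of the two loose jars one stands at the far right, the other on the strip in front of the sink at the left; which is where varies.
- packed_jar: A second spice jar of the same shape and size, already standing in one of the carrier's two end cells, where it belongs (the other end cell is empty); origin: centre of its underside
- tin: bystander: closed food tin, 75 mm across, 58 mm tall, at the right, behind the carrier; origin: centre of its underside
- timer: bystander: round wind-up kitchen timer, 62 mm across, 43 mm tall, in front of the carrier near the worktop's front edge; origin: centre of its underside

How it is judged:
By the outcome, as a careful person would: the job done as asked, in the order asked, and still so for the second after the job is handed in, with the robot touching nothing.
It also fails if it takes over 72 s, if anything falls off the work surface, if the arm or the gripper's body presses on something with over 40 N, if the wrist force passes 120 N, or if a joint passes its speed limit or range.

## Working session

There is one attempt and no reset: what is moved stays moved. The work goes in short steps, Python scripts to look and compute and a tool call to move; the robot and the scene stay as the last step left them, time stands still between calls to the robot, and variables do not carry over. Pictures are saved under pics/ and viewed, at most 10 in all, crops included, and the job is handed in when it is done.

```bash
ls; mkdir -p pics; python3 - <<'E'
from cell import arm
import cv2,numpy as np
print(arm.grip_point_offset,arm.get_state())
for n in("scene","top"):
    d=arm.get_image(n);print({k:v for k,v in d.items() if k!="color"})
    cv2.imwrite(f"pics/{n}0.png",d["color"][:,:,::-1])
E
```

```text
cell.py
pics
0.0187 {'time_s': 0.0, 'joints': array([ 1.01837213e+00,  1.24511421e-01,  1.65168025e+00,  1.44660413e-05,
        1.36748366e+00, -8.26357002e-02]), 'joint_velocities': array([ 1.15038673e-03,  8.64019693e-04, -5.54070353e-04, -5.23112862e-05,
       -6.40471102e-04, -2.23020085e-03]), 'joint_torque': array([-1.81517947e-05, -4.23616076e+01, -3.65456092e+01, -8.37140465e-05,
        6.98193369e-03, -1.27587668e-05]), 'tool_pos': array([0.29397604, 0.57903968, 0.23004523]), 'tcp_rot': array([ 2.32741442e-01,  9.72538090e-01, -9.87068333e-04, -3.31855545e-04]), 'wrist_force': array([ 0.60512174, -0.62380361, -0.67858448]), 'ft_torque': array([ 0.01971739, -0.02975089,  0.03513187]), 'gripper_force': 0.0, 'grip_width': 1.001987130207252}
{'fovy': 48.922808575544636, 'cx': 326.3340909827172, 'cy': 240.29958471041525, 'k1': -0.14895491423461002, 'eye': array([-0.41566728, -0.50079206,  0.55215463]), 'rotation': array([ 0.7178129 , -0.42527468,  0.28019092, -0.47474113])}
{'fovy': 43.880509398221385, 'cx': 313.0340815574868, 'cy': 240.3169109623414, 'k1': -0.04910843579542237, 'eye': array([0.37288759, 0.0048471 , 1.47308185]), 'rotation': array([-0.70243049,  0.70994088, -0.02690171,  0.04303097])}
```

View pics/top0.png

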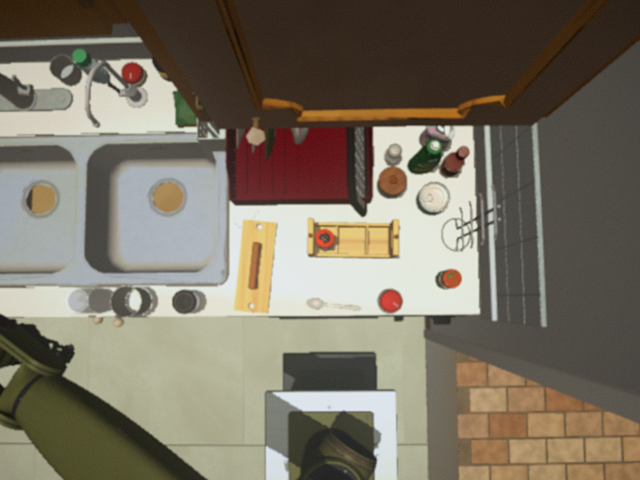

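View pics/scene0.png

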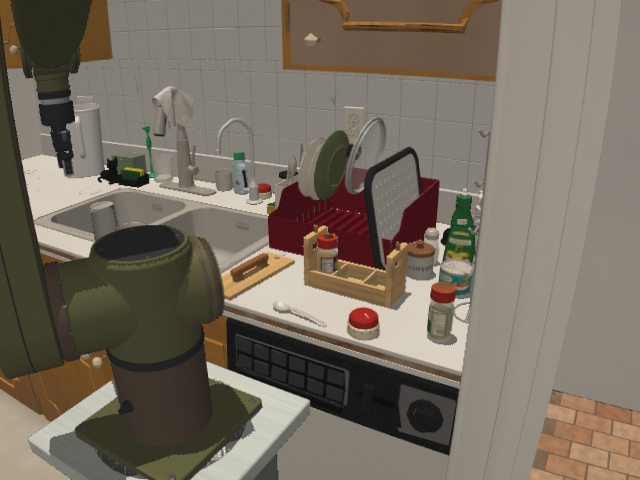

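Top view: packed jar (325,239) in the carrier's left cell; spice jar (449,279) at far right; wide jar probably (186,301); lid (256,266); timer (390,300); tin (433,197). The right cell (about 383,239) and the middle cell are empty.

```bash
cat > h.py <<'E'
from cell import arm
import cv2,numpy as np
from scipy.spatial.transform import Rotation as R
def K(d):
    f=240/np.tan(np.radians(d["fovy"]/2)); return np.array([[f,0,d["cx"]],[0,f,d["cy"]],[0,0,1]]),np.array([d["k1"],0,0,0.])
def ray(d,px):
    k,c=K(d); u=cv2.undistortPoints(np.float64(px).reshape(-1,1,2),k,c).reshape(-1,2)
    return R.from_quat(d["rotation"]).apply(np.c_[u,np.ones(len(u))])
def on(d,px,z):
    r=ray(d,px); e=d["eye"]; return e+r*((z-e[2])/r[:,2])[:,None]
def proj(d,P):
    k,c=K(d); r=R.from_quat(d["rotation"]).inv(); return cv2.projectPoints(r.apply(np.atleast_2d(P)-d["eye"]),np.zeros(3),np.zeros(3),k,c)[0].reshape(-1,2)
def blobs(m,amin=20):
    n,l,s,c=cv2.connectedComponentsWithStats(m.astype(np.uint8)); return [(s[i],c[i],l==i) for i in range(1,n) if s[i][4]>=amin]
def local(P,s=None):
    "world point -> tool axes shift"
    s=s or arm.get_state(); return R.from_quat(s["tcp_rot"]).inv().apply(np.asarray(P)-s["tool_pos"])
E
python3 - <<'E'
from h import *
d=arm.get_image("top");c=d["color"];hsv=cv2.cvtColor(c,cv2.COLOR_RGB2HSV)
H,S,V=[hsv[...,i].astype(int) for i in range(3)]
roi=np.zeros(H.shape,bool);roi[185:318,160:475]=1
def show(n,m,z,amin=20):
    for s,ct,mm in blobs(m&roi,amin): 
        cs,_=cv2.findContours(mm.astype(np.uint8),0,1); r=cv2.minAreaRect(np.vstack(cs))
        print(n,s,ct.round(1),on(d,ct,z)[0].round(4),[np.round(x,1) for x in r])
show("red",(((H<8)|(H>172))&(S>150)&(V>90)),.106)
show("dark",(V<70),.08)
show("wood",((H>12)&(H<25)&(S>90)&(V>120)),.009)
show("handle",((H>5)&(H<16)&(S>90)&(V<190)),.038)
big=cv2.resize(c[190:320,170:470],None,fx=2.66,fy=2.66,interpolation=cv2.INTER_CUBIC)
cv2.imwrite("pics/crop1.png",big[:,:,::-1])
E
```

```text
red [237 185   9   8  33] [241.1 187.2] [0.6355 0.2024 0.106 ] [array([240.4, 187.5]), array([7.4, 7.3]), np.float64(15.9)]
red [ 248  185  100   14 1151] [301.3 190.8] [0.6248 0.0616 0.106 ] [array([297.5, 191.5]), array([13., 99.]), np.float64(90.0)]
red [315 230  19  18 199] [323.6 238.6] [0.5124 0.0109 0.106 ] [array([324. , 238.5]), array([17., 18.]), np.float64(90.0)]
red [442 273  13  12  48] [445.8 279.2] [ 0.4159 -0.2672  0.106 ] [array([446.6, 279.6]), array([11.6,  9.2]), np.float64(33.7)]
red [381 291  20  21 317] [390.2 300.4] [ 0.3691 -0.1392  0.106 ] [array([390.5, 301. ]), array([20., 19.]), np.float64(90.0)]
dark [231 185   4  13  48] [232.4 191.2] [0.631  0.2269 0.08  ] [array([232.5, 191. ]), array([12.,  3.]), np.float64(90.0)]
dark [233 185 138  31 658] [318.9 200.4] [0.606  0.0211 0.08  ] [array([302. , 194.7]), array([136.2,  29.2]), np.float64(5.4)]
dark [365 185   3  12  34] [366.  190.2] [ 0.6291 -0.0905  0.08  ] [array([366. , 190.5]), array([11.,  2.]), np.float64(90.0)]
dark [427 316  28   2  55] [440.3 316.5] [ 0.3306 -0.2571  0.08  ] [array([440.5, 316.
[... 758 characters left out ...]
([392., 190.]), array([10., 26.]), np.float64(90.0)]
handle [306 199  43   4 100] [328.8 201. ] [ 0.6113 -0.0024  0.038 ] [array([327. , 200.5]), array([ 3., 42.]), np.float64(90.0)]
handle [314 229  12  20  43] [317.1 239.2] [0.5181 0.027  0.038 ] [array([318.2, 239.5]), array([19.9,  8.9]), np.float64(75.3)]
handle [328 235   7  13  24] [332.7 240.7] [ 0.514  -0.0105  0.038 ] [array([332.2, 241.5]), array([ 3.6, 13.4]), np.float64(22.6)]
handle [249 242  12  47 324] [254.2 265. ] [0.4573 0.1797 0.038 ] [array([254.3, 265.1]), array([ 7.9, 46.2]), np.float64(5.9)]
handle [441 269  20  19 251] [451.  278.6] [ 0.4194 -0.2932  0.038 ] [array([450.5, 278. ]), array([19., 18.]), np.float64(0.0)]
```

View pics/crop1.png

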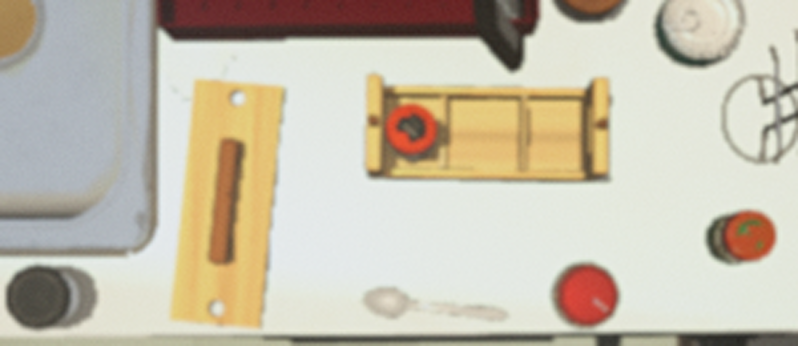

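Crop (2.66×, offset 170,190): wide jar lid at (39,297), spice cap (749,236), dowels near (373,121) and (602,124), lid holes (237,98) and (217,309), handle from (231,140) to (221,262). The right and middle cells are empty.

```bash
python3 - <<'E'
from h import *
d=arm.get_image("top");s=arm.get_image("scene")
q=lambda x,y:(170+(x-.83)/2.66,190+(y-.83)/2.66)
def P(n,x,y,z):
    p=on(d,q(x,y),z)[0];print(n,p.round(4),"scene",proj(s,p)[0].round(0))
    return p
P("wide",39,297,.08);P("spice",749,236,.106);P("packed",412,129,.106);P("timer",587,294,.043)
a=P("h1",237,98,.009);b=P("h2",217,309,.009);print(np.linalg.norm(a-b),(a+b)/2,np.degrees(np.arctan2(*(a-b)[[1,0]])))
P("handle",226,201,.038)
a=P("dL",373,121,.132);b=P("dR",602,124,.132);print(np.linalg.norm(a-b),(a+b)/2,np.degrees(np.arctan2(*(a-b)[[0,1]])))
c=[P("b%d"%i,*v,.116) for i,v in enumerate([(366,73),(382,74),(382,176),(366,174),(592,79),(608,79),(608,180),(592,179)])]
L=np.mean(c[:4],0);Rr=np.mean(c[4:],0);print("boards",L,Rr,(L+Rr)/2,np.linalg.norm(L-Rr),np.degrees(np.arctan2(*(L-Rr)[[0,1]])))
# refined discs
for im,name in((d,"top"),):
    g=cv2.cvtColor(im["color"],cv2.COLOR_RGB2HSV).astype(int);H,S,V=g[...,0],g[...,1],g[...,2]
    for n,m,box,z in(("cap",(H<20)&(S>130)&(V>80),(430,262,475,295),.106),("packedcap",((H<12)|(H>170))&(S>150)&(V>60),(311,225,340,255),.106),("wlid",V<95,(168,285,202,318),.08)):
        r=np.zeros(H.shape,bool);r[box[1]:box[3],box[0]:box[2]]=1
        k=max(blobs(m&r),key=lambda b:b[0][4]);cs,_=cv2.findContours(k[2].astype(np.uint8),0,1)
        ce,ra=cv2.minEnclosingCircle(cs[0]);print(n,k[0],k[1],ce,ra,on(d,k[1],z)[0].round(4),on(d,ce,z)[0].round(4))
E
```

```text
wide [0.3711 0.3392 0.08  ] scene [170. 243.]
spice [ 0.4176 -0.2798  0.106 ] scene [442. 286.]
packed [0.5134 0.0088 0.106 ] scene [327. 238.]
timer [ 0.3693 -0.1463  0.043 ] scene [362. 310.]
h1 [0.5544 0.172  0.009 ] scene [277. 256.]
h2 [0.3587 0.1906 0.009 ] scene [220. 288.]
0.19655209356579154 [0.45656607 0.18128216 0.009     ] -5.448826437632872
handle [0.4566 0.1787 0.038 ] scene [250. 260.]
dL [0.518  0.0418 0.132 ] scene [315. 223.]
dR [ 0.5131 -0.1527  0.132 ] scene [397. 241.]
0.19455678652864522 [ 0.51553542 -0.0554422   0.132     ] 1.4386501985798559
b0 [0.5615 0.0479 0.116 ] scene [322. 223.]
b1 [0.5605 0.0341 0.116 ] scene [327. 225.]
b2 [0.4721 0.0349 0.116 ] scene [307. 238.]
b3 [0.474  0.0487 0.116 ] scene [302. 236.]
b4 [ 0.5539 -0.1469  0.116 ] scene [401. 241.]
b5 [ 0.5537 -0.1606  0.116 ] scene [407. 242.]
b6 [ 0.4665 -0.1586  0.116 ] scene [390. 257.]
b7 [ 0.4675 -0.1449  0.116 ] scene [384. 256.]
boards [0.51702412 0.04141025 0.116     ] [ 0.5103888 -0.1527601  0.116    ] [ 0.51370646 -0.05567493  0.116     ] 0.19428369366555787 1.9571873106703346
cap [442 270  19  18 251] [451.09960159 278.43027888] (451.1201171875, 278.1927490234375) 9.436516761779785 [ 0.4175 -0.2794  0.106 ] [ 0.418  -0.2795  0.106 ]
packedcap [315 229  20  19 215] [323.73023256 238.11627907] (324.2894592285156, 238.0) 9.761995315551758 [0.5136 0.0107 0.106 ] [0.5138 0.0094 0.106 ]
wlid [173 291  23  22 408] [184.18627451 301.31127451] (184.0, 301.03570556640625) 11.692635536193848 [0.3712 0.3396 0.08  ] [0.3719 0.34   0.08  ]
```

```bash
cat >> h.py <<'E'
def tri(d1,p1,d2,p2):
    a,b=ray(d1,p1)[0],ray(d2,p2)[0]; t=np.linalg.lstsq(np.c_[a,-b],d2["eye"]-d1["eye"],rcond=None)[0]
    x,y=d1["eye"]+a*t[0],d2["eye"]+b*t[1]; return (x+y)/2,np.linalg.norm(x-y)
def go(P,yaw=None):
    s=arm.get_state();M=R.from_quat(s["tcp_rot"]).as_matrix();c=np.degrees(np.arctan2(M[1,1],M[0,1]))
    print("t",s["time_s"],"pos",s["tool_pos"].round(4),"yaw",c.round(2),"local",local(P,s).round(4),"turn",None if yaw is None else np.radians((c-yaw+90)%180-90).round(3),"F",s["wrist_force"].round(1),"g",round(s["grip_width"],3),round(s["gripper_force"],1))
E
python3 - <<'E'
from h import *
d=arm.get_image("top");s=arm.get_image("scene")
for a,b in(((362,213),(378,262)),((368,205),(378,262)),((368,205),(368,185)),((362,213),(368,185)),((360,210),(372,225))): print(tri(d,a,s,b))
print(tri(d,(184.1,301.2),s,(170,243)))
go([.3715,.3397,.20],-1.8)
b=s["color"][190:350,200:480];cv2.imwrite("pics/crop2.png",cv2.resize(b,None,fx=2.8,fy=2.8,interpolation=cv2.INTER_CUBIC)[:,:,::-1])
E
```

```text
(array([ 0.58114754, -0.08387907,  0.04044557]), np.float64(0.003123815511212513))
(array([ 0.5961972 , -0.0892754 ,  0.03659157]), np.float64(0.0186421336730968))
(array([ 0.56539379, -0.07423366,  0.22576103]), np.float64(0.02211700761128136))
(array([ 0.55264703, -0.06965765,  0.22734849]), np.float64(0.003166110282556181))
(array([ 0.57392424, -0.07175973,  0.13057141]), np.float64(0.0017831294061397222))
(array([0.37121655, 0.34025016, 0.0792513 ]), np.float64(0.0007484575074746642))
t 0.35 pos [0.2942 0.5794 0.231 ] yaw 63.08 local [-0.1775 -0.1788  0.0311] turn 1.132 F [-1.1 -0.  -0.3] g 1.0 0.0
```

View pics/crop2.png

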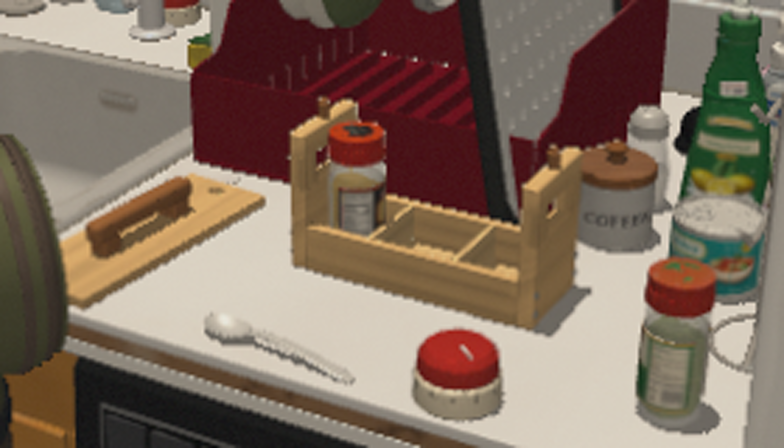

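The scene crop shows carrier, packed jar, lid, timer and spice jar as expected. There is also a tray standing on the dish rack just behind the carrier, near edge (465,0) to (510,215), which may limit gripper clearance. I'll look at it closely.

```bash
python3 - <<'E'
from h import *
d=arm.get_image("top");s=arm.get_image("scene")
a=cv2.resize(d["color"][120:220,330:390],None,fx=6,fy=6,interpolation=cv2.INTER_CUBIC)
b=cv2.resize(s["color"][140:275,355:430],None,fx=600/135,fy=600/135,interpolation=cv2.INTER_CUBIC)
cv2.imwrite("pics/tray.png",np.clip(np.hstack([a,b]).astype(float)*1.5+20,0,255).astype(np.uint8)[:,:,::-1])
E
```

```text
(no output)
```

View pics/tray.png

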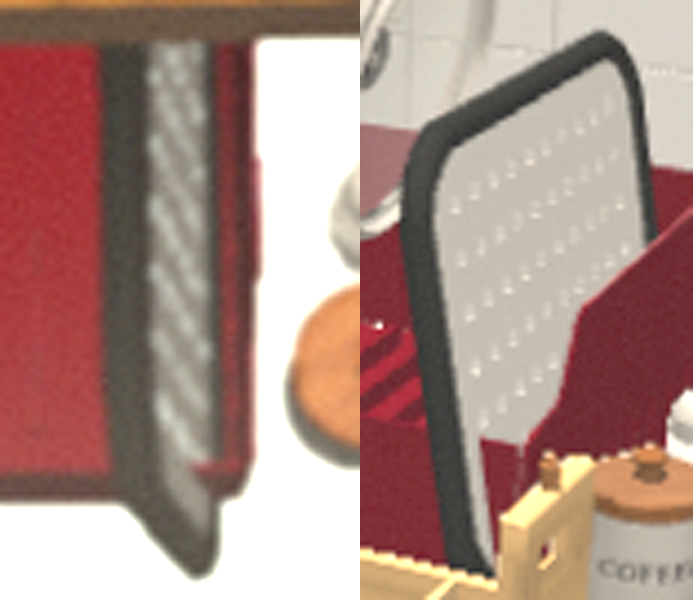

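```bash
python3 - <<'E'
from h import *
d=arm.get_image("top");s=arm.get_image("scene")
print(tri(d,(363,215.5),s,(378,267)),tri(d,(350.5,200),s,(365.5,187)),tri(d,(357,208),s,(371,226)))
print(on(d,(363,215.5),.01))
E
```

```text
(array([ 0.57629225, -0.08662619,  0.03063505]), np.float64(0.002729884427029024)) (array([ 0.58417357, -0.04801798,  0.21094549]), np.float64(6.630679973515876e-05)) (array([ 0.57981664, -0.06602708,  0.12501339]), np.float64(0.00020526560909126795))
[[ 0.57857961 -0.08668734  0.01      ]]
```

Call:
shift_gripper(
  deltas={"x":[-0.03,-0.06,-0.1,-0.14,-0.1775],"y":[-0.03,-0.06,-0.1,-0.14,-0.1788],"z":[0,0,0,0,0.03],"yaw":[0.188,0.376,0.564,0.752,0.94]},
  finger_gap=1,
)

```text
time_s: 1.18
tool_pos: [0.3736, 0.3393, 0.2042]
tcp_rot: [0.649, 0.761, 0.003, 0.001]
wrist_force: [0.9, -0.7, 0.2]
grip_width: 1.004
gripper_force: 0.0
```

Tray's near edge lies at x ≈ 0.576–0.584, so fingers aligned with x clear it if only slightly opened at release.

Call:
shift_gripper(
  deltas={"x":[0,0,0],"y":[0,0,0],"z":[0,0,0],"yaw":[0.188,0.195,0.195]},
)

```text
time_s: 1.55
tool_pos: [0.3718, 0.3404, 0.202]
tcp_rot: [0.717, 0.697, 0.001, 0.0]
wrist_force: [1.0, 0.3, -1.1]
grip_width: 1.004
gripper_force: 0.0
```

```bash
python3 -c "
from h import *
go([.3715,.3397,.046],-1.8)"
```

```text
t 1.55 pos [0.3718 0.3404 0.202 ] yaw -1.62 local [-0.0008 -0.0005  0.156 ] turn 0.003 F [ 1.   0.3 -1.1] g 1.004 0.0
```

Call:
shift_gripper(
  deltas={"x":[-0.0008,-0.0008,-0.0008,-0.0008,-0.0008],"y":[0,0,0,0,0],"z":[0.05,0.1,0.14,0.156,0.156],"yaw":[0.003,0.003,0.003,0.003,0.003]},
)

```text
time_s: 2.17
tool_pos: [0.3713, 0.3393, 0.045]
tcp_rot: [0.719, 0.695, -0.001, -0.0]
wrist_force: [0.8, -0.1, 0.2]
grip_width: 1.006
gripper_force: 0.0
```

Call:
shift_gripper(
  deltas={"x":[0,0,0,0,0],"y":[0,0,0,0,0],"z":[0,0,0,0,0],"yaw":[0,0,0,0,0]},
  finger_gap=0.4,
  grip_n=40,
)

```text
time_s: 2.8
tool_pos: [0.3729, 0.3402, 0.0478]
tcp_rot: [0.719, 0.695, 0.002, 0.0]
wrist_force: [-1.3, 1.1, 6.8]
grip_width: 0.659
gripper_force: 41.7
```

```bash
python3 -c "
from h import *
go([.3715,.3397,.046],-1.8)"
```

```text
t 2.8 pos [0.3729 0.3402 0.0478] yaw -1.98 local [-0.0005 -0.0014  0.0018] turn -0.003 F [-1.3  1.1  6.8] g 0.659 41.7
```

Call:
shift_gripper(
  deltas={"x":[0,0,0,0],"y":[0,0,0,0],"z":[-0.03,-0.09,-0.15,-0.17],"yaw":[0,0,0,0]},
)

```text
time_s: 3.3
tool_pos: [0.3733, 0.3401, 0.2204]
tcp_rot: [0.719, 0.695, 0.004, 0.001]
wrist_force: [0.0, 0.4, -2.0]
grip_width: 0.656
gripper_force: 43.7
```

```bash
python3 -c "
from h import *
go([.5145,-.0555,.216],-1.8)
d=arm.get_image('top');c=d['color'];V=c.max(2)
go([.5145,-.0555,.216],-1.8)
p=proj(d,arm.get_state()['tool_pos']);print(p)
s=arm.get_image('scene');q=proj(s,arm.get_state()['tool_pos'])[0].astype(int);print(q)
cv2.imwrite('pics/g1.png',cv2.resize(s['color'][max(0,q[1]-60):q[1]+60,max(0,q[0]-60):q[0]+60],None,fx=4,fy=4)[:,:,::-1])"
```

```text
t 3.3 pos [0.3733 0.3401 0.2204] yaw -1.98 local [-0.3905  0.1548  0.0035] turn -0.003 F [ 0.   0.4 -2. ] g 0.656 43.7
t 3.35 pos [0.3734 0.3403 0.221 ] yaw -1.97 local [-0.3907  0.1546  0.004 ] turn -0.003 F [ 1.1  0.5 -1. ] g 0.657 43.7
[[167.98566845 300.46745397]]
[163 184]
```

View pics/g1.png

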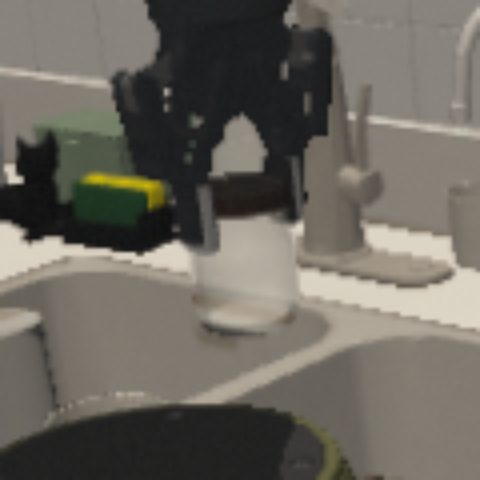

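The jar hangs upright in the gripper, pads on the glass just under the lid (scene crop about (245,260)).

Call:
shift_gripper(
  deltas={"x":[-0.03,-0.08,-0.138,-0.196,-0.254],"y":[0.012,0.032,0.055,0.078,0.101],"z":[0,0,0,0,0],"yaw":[0,0,0,0,0]},
)

```text
time_s: 4.03
tool_pos: [0.4623, 0.0797, 0.2115]
tcp_rot: [0.719, 0.695, -0.002, -0.002]
wrist_force: [0.3, -0.2, -2.8]
grip_width: 0.661
gripper_force: 43.6
```

Call:
shift_gripper(
  deltas={"x":[-0.057,-0.1,-0.13,-0.1365,-0.1365],"y":[0.022,0.04,0.05,0.0538,0.0538],"z":[0,0,0,0,0],"yaw":[0,0,0,0,0]},
)

```text
time_s: 4.65
tool_pos: [0.5117, -0.0563, 0.2128]
tcp_rot: [0.719, 0.695, -0.001, -0.002]
wrist_force: [0.6, -0.2, -1.2]
grip_width: 0.654
gripper_force: 43.6
```

```bash
python3 -c "
from h import *
go([.5145,-.0555,.216],-1.8)
s=arm.get_image('scene');d=arm.get_image('top')
a=cv2.resize(s['color'][130:290,280:430],None,fx=3,fy=3);b=cv2.resize(d['color'][180:280,290:430],None,fx=2.2,fy=4.8)[:480]
cv2.imwrite('pics/g2.png',np.hstack([a,b])[:,:,::-1])
go([.5145,-.0555,.216],-1.8)"
```

```text
t 4.65 pos [ 0.5117 -0.0563  0.2128] yaw -2.01 local [ 0.0009  0.0027 -0.0032] turn -0.004 F [ 0.6 -0.2 -1.2] g 0.654 43.6
t 4.75 pos [ 0.512  -0.0556  0.214 ] yaw -1.92 local [ 0.0002  0.0025 -0.0021] turn -0.002 F [-1.   0.9 -2.9] g 0.657 43.6
```

View pics/g2.png

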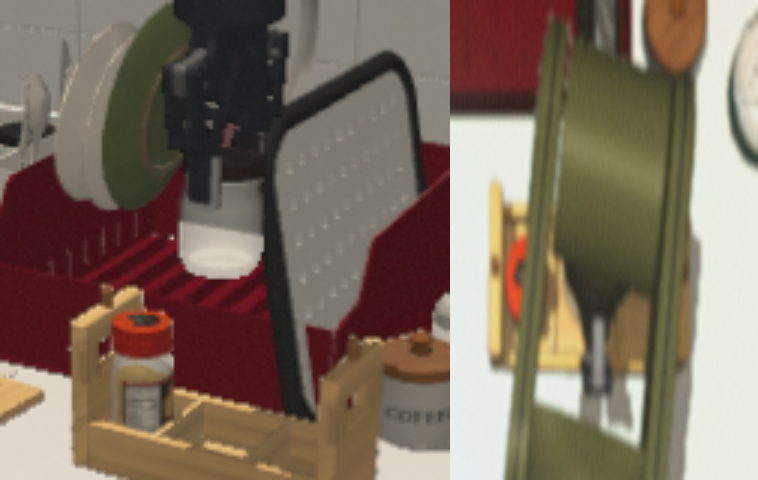

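Scene view: jar hangs upright above the middle cell (jar bottom (225,270) in crop); top view blocked by the arm.

Call:
shift_gripper(
  deltas={"x":[0,0,0,0,0],"y":[0.0025,0.0025,0.0025,0.0025,0.0025],"z":[0.04,0.09,0.115,0.13,0.145],"yaw":[0,0,0,0,0]},
)

```text
time_s: 5.38
tool_pos: [0.516, -0.0562, 0.0705]
tcp_rot: [0.719, 0.695, 0.001, 0.001]
wrist_force: [0.1, -0.4, -2.6]
grip_width: 0.657
gripper_force: 43.6
```

```bash
python3 -c "
from h import *
go([.5145,-.0555,.053],-1.8)"
```

```text
t 5.375 pos [ 0.516  -0.0562  0.0705] yaw -1.92 local [ 0.0007 -0.0015  0.0175] turn -0.002 F [ 0.1 -0.4 -2.6] g 0.657 43.6
```

Inside the cell, no contact. Lower gently.

Call:
shift_gripper(
  deltas={"x":[0,0,0,0],"y":[0,0,0,0],"z":[0.005,0.01,0.014,0.014],"yaw":[0,0,0,0]},
)

```text
time_s: 5.88
tool_pos: [0.5153, -0.0568, 0.0564]
tcp_rot: [0.719, 0.695, 0.0, 0.0]
wrist_force: [-0.2, 0.1, -2.7]
grip_width: 0.658
gripper_force: 43.6
```

Call:
shift_gripper(
  deltas={"x":[0,0],"y":[0,0],"z":[0.002,0.002],"yaw":[0,0]},
)

```text
time_s: 6.12
tool_pos: [0.5153, -0.0567, 0.0543]
tcp_rot: [0.719, 0.695, -0.0, -0.0]
wrist_force: [0.1, -0.6, -2.0]
grip_width: 0.655
gripper_force: 43.6
```

Call:
shift_gripper(
  deltas={"x":[0,0],"y":[0,0],"z":[0.002,0.002],"yaw":[0,0]},
)

```text
time_s: 6.38
tool_pos: [0.5157, -0.0569, 0.0539]
tcp_rot: [0.719, 0.695, -0.0, 0.0]
wrist_force: [-3.3, -0.1, 7.2]
grip_width: 0.654
gripper_force: 44.3
```

Call:
shift_gripper(
  deltas={"x":[0,0,0],"y":[0,0,0],"z":[0,0,0],"yaw":[0,0,0]},
  finger_gap=0.78,
  grip_n=30,
)

```text
time_s: 6.75
tool_pos: [0.5154, -0.0567, 0.0523]
tcp_rot: [0.719, 0.695, 0.0, 0.0]
wrist_force: [-0.4, -0.4, -0.0]
grip_width: 0.784
gripper_force: 0.0
```

Call:
shift_gripper(
  deltas={"x":[0,0,0,0,0],"y":[0,0,0,0,0],"z":[-0.02,-0.06,-0.12,-0.17,-0.17],"yaw":[0,0,0,0,0]},
)

```text
time_s: 7.38
tool_pos: [0.5182, -0.0573, 0.2284]
tcp_rot: [0.719, 0.695, 0.003, 0.004]
wrist_force: [0.2, 0.2, -0.5]
grip_width: 0.779
gripper_force: 0.0
```

```bash
python3 -c "
from h import *
go([.4178,-.2795,.2],-1.8)"
```

```text
t 7.375 pos [ 0.5182 -0.0573  0.2284] yaw -1.97 local [-0.2255 -0.093   0.0278] turn -0.003 F [ 0.2  0.2 -0.5] g 0.779 0.0
```

Call:
shift_gripper(
  deltas={"x":[-0.05,-0.11,-0.165,-0.205,-0.2255],"y":[-0.02,-0.045,-0.068,-0.085,-0.092],"z":[0,0,0,0.01,0.022],"yaw":[0,0,0,0,0.003]},
  finger_gap=0.74,
)

```text
time_s: 8.0
tool_pos: [0.4141, -0.2805, 0.1989]
tcp_rot: [0.721, 0.693, -0.0, -0.001]
wrist_force: [-0.7, -0.1, 0.6]
grip_width: 0.742
gripper_force: 0.0
```

Call:
shift_gripper(
  deltas={"x":[0,0],"y":[0,0],"z":[0,0],"yaw":[0,0]},
)

```text
time_s: 8.25
tool_pos: [0.4156, -0.2783, 0.1997]
tcp_rot: [0.72, 0.694, 0.0, -0.001]
wrist_force: [0.2, 0.0, -0.9]
grip_width: 0.741
gripper_force: 0.0
```

```bash
python3 -c "
from h import *
d=arm.get_image('top');cv2.imwrite('pics/t3.png',d['color'][:,:,::-1])
go([.4178,-.2795,.073],-1.8)"
```

```text
t 8.3 pos [ 0.4159 -0.2782  0.2002] yaw -2.1 local [-0.0013  0.002   0.1272] turn -0.005 F [0.9 0.7 0.1] g 0.739 0.0
```

Call:
shift_gripper(
  deltas={"x":[-0.0013,-0.0013,-0.0013,-0.0013,-0.0013],"y":[0.002,0.002,0.002,0.002,0.002],"z":[0.04,0.085,0.115,0.127,0.127],"yaw":[0,0,0,0,0]},
)

```text
time_s: 8.93
tool_pos: [0.4178, -0.2797, 0.0733]
tcp_rot: [0.72, 0.694, -0.0, -0.0]
wrist_force: [0.1, 0.1, 1.3]
grip_width: 0.742
gripper_force: 0.0
```

Call:
shift_gripper(
  deltas={"x":[0,0,0,0,0],"y":[0,0,0,0,0],"z":[0,0,0,0,0],"yaw":[0,0,0,0,0]},
  finger_gap=0.3,
  grip_n=30,
)

```text
time_s: 9.55
tool_pos: [0.4187, -0.2813, 0.0753]
tcp_rot: [0.72, 0.694, 0.0, 0.002]
wrist_force: [-0.3, 0.8, 6.2]
grip_width: 0.51
gripper_force: 31.1
```

```bash
python3 -c "
from h import *
go([.4178,-.2795,.073],-1.8)"
```

```text
t 9.55 pos [ 0.4187 -0.2813  0.0753] yaw -2.16 local [ 0.0017 -0.001   0.0023] turn -0.006 F [-0.3  0.8  6.2] g 0.51 31.1
```

Call:
shift_gripper(
  deltas={"x":[0,0,0,0,0],"y":[0,0,0,0,0],"z":[-0.03,-0.09,-0.14,-0.165,-0.165],"yaw":[0,0,0,0,0]},
)

```text
time_s: 10.18
tool_pos: [0.4184, -0.2811, 0.2409]
tcp_rot: [0.72, 0.694, 0.0, 0.003]
wrist_force: [-0.3, -0.0, -1.6]
grip_width: 0.512
gripper_force: 31.1
```

```bash
python3 -c "
from h import *
go([.5127,-.1205,.24],-1.8)"
```

```text
t 10.175 pos [ 0.4184 -0.2811  0.2409] yaw -2.15 local [0.164  0.0882 0.0007] turn -0.006 F [-0.3 -0.  -1.6] g 0.512 31.1
```

Call:
shift_gripper(
  deltas={"x":[0.04,0.09,0.135,0.158,0.164],"y":[0.021,0.049,0.073,0.085,0.088],"z":[0,0,0,0,0],"yaw":[0,0,0,-0.003,-0.006]},
)

```text
time_s: 10.8
tool_pos: [0.511, -0.1181, 0.2357]
tcp_rot: [0.717, 0.697, -0.001, -0.002]
wrist_force: [-0.7, -0.7, -1.7]
grip_width: 0.511
gripper_force: 31.1
```

Call:
shift_gripper(
  deltas={"x":[0,0],"y":[0,0],"z":[0,0],"yaw":[0,0]},
)

```text
time_s: 11.05
tool_pos: [0.511, -0.1205, 0.2377]
tcp_rot: [0.719, 0.695, -0.0, -0.0]
wrist_force: [-0.6, -0.1, -0.2]
grip_width: 0.513
gripper_force: 31.1
```

```bash
python3 -c "
from h import *
go([.5127,-.1205,.24],-1.8)
s=arm.get_image('scene');go([.5127,-.1205,.24],-1.8)
cv2.imwrite('pics/g4.png',cv2.resize(s['color'][130:310,280:440],None,fx=3.3,fy=3.3,interpolation=cv2.INTER_CUBIC)[:,:,::-1])"
```

```text
t 11.05 pos [ 0.511  -0.1205  0.2377] yaw -1.88 local [ 0.0001  0.0017 -0.0023] turn -0.001 F [-0.6 -0.1 -0.2] g 0.513 31.1
t 11.1 pos [ 0.5111 -0.1206  0.238 ] yaw -1.89 local [ 0.0002  0.0016 -0.002 ] turn -0.002 F [-0.9  0.  -0.6] g 0.509 31.1
```

View pics/g4.png

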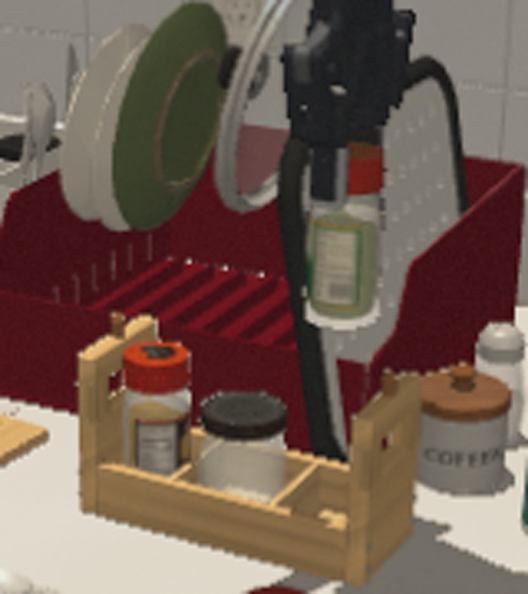

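Wide jar stands upright in the middle cell (245,440); spice jar hangs upright above the right cell.

Call:
shift_gripper(
  deltas={"x":[0,0,0,0,0],"y":[0.0016,0.0016,0.0016,0.0016,0.0016],"z":[0.04,0.08,0.11,0.125,0.14],"yaw":[0,0,0,0,0]},
)

```text
time_s: 11.72
tool_pos: [0.5137, -0.1204, 0.0985]
tcp_rot: [0.718, 0.696, 0.0, 0.001]
wrist_force: [0.1, -0.5, -1.5]
grip_width: 0.508
gripper_force: 31.1
```

Call:
shift_gripper(
  deltas={"x":[0],"y":[0],"z":[0],"yaw":[0]},
)

```text
time_s: 11.85
tool_pos: [0.5128, -0.1199, 0.0978]
tcp_rot: [0.718, 0.696, -0.0, -0.001]
wrist_force: [-0.2, 1.2, -0.3]
grip_width: 0.508
gripper_force: 31.1
```

```bash
python3 -c "
from h import *
go([.5127,-.1205,.08],-1.8)"
```

```text
t 11.85 pos [ 0.5128 -0.1199  0.0978] yaw -1.83 local [-0.0007 -0.0001  0.0178] turn -0.0 F [-0.2  1.2 -0.3] g 0.508 31.1
```

Call:
shift_gripper(
  deltas={"x":[0,0,0,0],"y":[0,0,0,0],"z":[0.005,0.01,0.014,0.014],"yaw":[0,0,0,0]},
)

```text
time_s: 12.35
tool_pos: [0.513, -0.1196, 0.084]
tcp_rot: [0.718, 0.696, -0.0, -0.0]
wrist_force: [-0.4, -0.1, -0.9]
grip_width: 0.512
gripper_force: 31.1
```

Call:
shift_gripper(
  deltas={"x":[0,0],"y":[0,0],"z":[0.002,0.002],"yaw":[0,0]},
)

```text
time_s: 12.6
tool_pos: [0.5132, -0.1197, 0.0822]
tcp_rot: [0.718, 0.696, -0.0, -0.0]
wrist_force: [0.5, 0.4, -2.1]
grip_width: 0.509
gripper_force: 31.1
```

Call:
shift_gripper(
  deltas={"x":[0,0],"y":[0,0],"z":[0.002,0.002],"yaw":[0,0]},
)

```text
time_s: 12.85
tool_pos: [0.5136, -0.12, 0.0814]
tcp_rot: [0.718, 0.696, 0.0, 0.0]
wrist_force: [-2.5, -0.3, 4.2]
grip_width: 0.51
gripper_force: 31.6
```

Call:
shift_gripper(
  deltas={"x":[0,0,0],"y":[0,0,0],"z":[0,0,0],"yaw":[0,0,0]},
  finger_gap=0.66,
  grip_n=30,
)

```text
time_s: 13.22
tool_pos: [0.5131, -0.1197, 0.0801]
tcp_rot: [0.718, 0.696, -0.0, -0.0]
wrist_force: [0.8, -0.4, 0.1]
grip_width: 0.657
gripper_force: 0.0
```

Call:
shift_gripper(
  deltas={"x":[0,0,0,0,0],"y":[0,0,0,0,0],"z":[-0.02,-0.06,-0.11,-0.15,-0.15],"yaw":[0,0,0,0,0]},
)

```text
time_s: 13.85
tool_pos: [0.5154, -0.1205, 0.235]
tcp_rot: [0.718, 0.696, 0.002, 0.004]
wrist_force: [-0.4, -0.9, -0.2]
grip_width: 0.657
gripper_force: 0.0
```

```bash
python3 -c "
from h import *
go([.4566,.181,.2],84.5)"
```

```text
t 13.85 pos [ 0.5154 -0.1205  0.235 ] yaw -1.8 local [ 0.2996 -0.0685  0.0337] turn -1.506 F [-0.4 -0.9 -0.2] g 0.657 0.0
```

Call:
shift_gripper(
  deltas={"x":[0.04,0.09,0.14,0.19,0.24],"y":[-0.01,-0.02,-0.032,-0.044,-0.055],"z":[0,0,0,0,0],"yaw":[-0.18,-0.36,-0.54,-0.72,-0.9]},
  finger_gap=0.7,
)

```text
time_s: 14.48
tool_pos: [0.4645, 0.1233, 0.2286]
tcp_rot: [0.341, 0.94, -0.001, -0.001]
wrist_force: [0.5, -0.5, -0.0]
grip_width: 0.701
gripper_force: 0.0
```

Call:
shift_gripper(
  deltas={"x":[0,0,0,0,0],"y":[0,0,0,0,0],"z":[0,0,0,0,0],"yaw":[-0.18,-0.36,-0.54,-0.606,-0.606]},
)

```text
time_s: 15.1
tool_pos: [0.4651, 0.1218, 0.2286]
tcp_rot: [0.049, 0.999, -0.0, -0.001]
wrist_force: [-0.6, -0.3, 0.8]
grip_width: 0.7
gripper_force: 0.0
```

```bash
python3 -c "
from h import *
d=arm.get_image('top');cv2.imwrite('pics/t5.png',d['color'][:,:,::-1])
go([.4566,.1805,.12],84.5)"
```

```text
t 15.15 pos [0.4652 0.1218 0.2289] yaw 84.41 local [0.0141 0.0577 0.1089] turn -0.001 F [-0.2  0.2  0.4] g 0.702 0.0
```

Call:
shift_gripper(
  deltas={"x":[0.007,0.0141,0.0141,0.0141,0.0141],"y":[0.03,0.0577,0.0577,0.0577,0.0577],"z":[0.03,0.06,0.1089,0.15,0.15],"yaw":[0,0,0,0,0]},
  finger_gap=0.5,
)

```text
time_s: 15.78
tool_pos: [0.4539, 0.1797, 0.0762]
tcp_rot: [0.048, 0.999, -0.001, -0.004]
wrist_force: [-0.1, -0.3, 0.2]
grip_width: 0.503
gripper_force: 0.0
```

```bash
python3 -c "
from h import *
go([.4566,.1805,.014],84.5)"
```

```text
t 15.775 pos [0.4539 0.1797 0.0762] yaw 84.45 local [-0.0032  0.0012  0.0621] turn -0.001 F [-0.1 -0.3  0.2] g 0.503 0.0
```

Call:
shift_gripper(
  deltas={"x":[0,0,0,0],"y":[0,0,0,0],"z":[0.03,0.045,0.045,0.045],"yaw":[0,0,0,0]},
)

```text
time_s: 16.27
tool_pos: [0.4584, 0.1809, 0.0368]
tcp_rot: [0.048, 0.999, 0.0, 0.001]
wrist_force: [0.4, 0.0, 0.7]
grip_width: 0.502
gripper_force: 0.0
```

```bash
python3 -c "
from h import *
go([.4566,.1805,.014],84.5)"
```

```text
t 16.275 pos [0.4584 0.1809 0.0368] yaw 84.47 local [ 0.0018 -0.0006  0.0228] turn -0.001 F [0.4 0.  0.7] g 0.502 0.0
```

Call:
shift_gripper(
  deltas={"x":[0.001,0.001,0.001,0.001],"y":[0,0,0,0],"z":[0.012,0.021,0.021,0.021],"yaw":[0,0,0,0]},
)

```text
time_s: 16.77
tool_pos: [0.4563, 0.1807, 0.0142]
tcp_rot: [0.048, 0.999, -0.0, -0.0]
wrist_force: [-0.9, 0.3, -0.3]
grip_width: 0.501
gripper_force: 0.0
```

Call:
shift_gripper(
  deltas={"x":[0,0,0,0,0],"y":[0,0,0,0,0],"z":[0,0,0,0,0],"yaw":[0,0,0,0,0]},
  finger_gap=0.05,
  grip_n=50,
)

```text
time_s: 17.4
tool_pos: [0.4568, 0.1809, 0.0148]
tcp_rot: [0.048, 0.999, 0.0, 0.0]
wrist_force: [-0.0, -0.1, 3.7]
grip_width: 0.198
gripper_force: 51.0
```

Call:
shift_gripper(
  deltas={"x":[0,0],"y":[0,0],"z":[0,0],"yaw":[0,0]},
)

```text
time_s: 17.65
tool_pos: [0.4568, 0.1809, 0.0148]
tcp_rot: [0.048, 0.999, 0.0, 0.0]
wrist_force: [-0.5, 0.4, 6.0]
grip_width: 0.203
gripper_force: 51.2
```

```bash
python3 -c "
from h import *
go([.4566,.1805,.014],84.5)"
```

```text
t 17.65 pos [0.4568 0.1809 0.0148] yaw 84.48 local [ 0.0002 -0.0004  0.0008] turn -0.0 F [-0.5  0.4  6. ] g 0.203 51.2
```

Call:
shift_gripper(
  deltas={"x":[0,0,0,0,0],"y":[0,0,0,0,0],"z":[-0.03,-0.08,-0.13,-0.165,-0.175],"yaw":[0,0,0,0,0]},
)

```text
time_s: 18.27
tool_pos: [0.4569, 0.1809, 0.1909]
tcp_rot: [0.048, 0.999, 0.0, 0.001]
wrist_force: [0.1, 0.3, -1.4]
grip_width: 0.199
gripper_force: 50.5
```

Call:
shift_gripper(
  deltas={"x":[0,0,0,0,0],"y":[0,0,0,0,0],"z":[0,0,0,0,0],"yaw":[0.15,0.33,0.51,0.69,0.87]},
)

```text
time_s: 18.9
tool_pos: [0.4548, 0.1803, 0.1861]
tcp_rot: [0.467, 0.884, -0.002, -0.002]
wrist_force: [-0.2, -0.6, -2.0]
grip_width: 0.199
gripper_force: 50.4
```

Call:
shift_gripper(
  deltas={"x":[0,0,0,0,0],"y":[0,0,0,0,0],"z":[0,0,0,0,0],"yaw":[0.18,0.36,0.54,0.638,0.638]},
)

```text
time_s: 19.52
tool_pos: [0.455, 0.1804, 0.1866]
tcp_rot: [0.718, 0.696, -0.002, -0.001]
wrist_force: [-0.1, -0.8, -2.0]
grip_width: 0.199
gripper_force: 50.4
```

```bash
python3 -c "
from h import *
go([.5145,-.0555,.189],-1.8)
d=arm.get_image('top');cv2.imwrite('pics/t6.png',d['color'][:,:,::-1])
s=arm.get_image('scene');go([.5145,-.0555,.189],-1.8)
cv2.imwrite('pics/s6.png',s['color'][:,:,::-1])"
```

```text
t 19.525 pos [0.455  0.1804 0.1866] yaw -1.85 local [-0.2338  0.0671 -0.0024] turn -0.001 F [-0.1 -0.8 -2. ] g 0.199 50.4
t 19.625 pos [0.4555 0.1805 0.1875] yaw -1.83 local [-0.234   0.0665 -0.0014] turn -0.001 F [ 0.5  0.7 -1.5] g 0.197 50.4
```

View pics/s6.png

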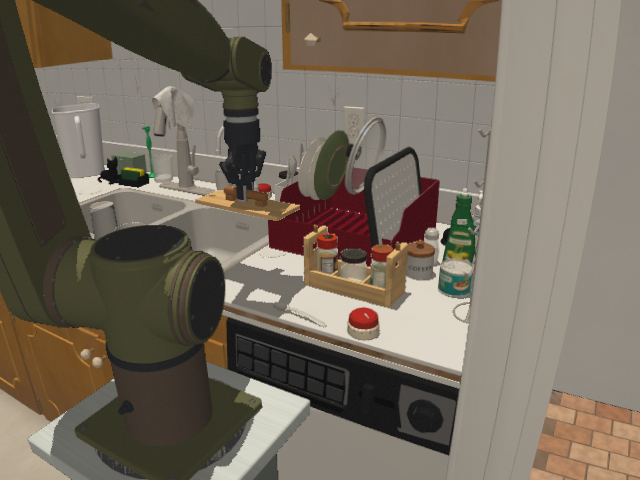

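Lid held level and already turned (245,203); all three jars stand upright in the carrier (327,245; 353,262; 382,262).

```bash
python3 - <<'E'
from h import *
a=cv2.imread("pics/top0.png");b=cv2.imread("pics/t6.png")
for n,(x,y,w,h) in{"L":(304,214,12,46),"R":(388,214,14,46),"timer":(376,286,30,28),"tin":(415,180,36,34)}.items():
    U=4;T=cv2.resize(a[y:y+h,x:x+w],None,fx=U,fy=U,interpolation=2);I=cv2.resize(b[y-5:y+h+5,x-5:x+w+5],None,fx=U,fy=U,interpolation=2)
    r=cv2.matchTemplate(I,T,cv2.TM_CCOEFF_NORMED);_,v,_,p=cv2.minMaxLoc(r);print(n,v.__round__(3),np.array(p)/U-5)
E
```

```text
L 0.871 [0.25 0.  ]
R 0.985 [0. 0.]
timer 0.999 [0. 0.]
tin 0.997 [0. 0.]
```

Call:
shift_gripper(
  deltas={"x":[-0.04,-0.09,-0.14,-0.19,-0.22],"y":[0.011,0.025,0.039,0.054,0.062],"z":[0,0,0,0,0],"yaw":[0,0,0,0,0]},
)

```text
time_s: 20.25
tool_pos: [0.5109, -0.0434, 0.1887]
tcp_rot: [0.719, 0.695, -0.0, -0.0]
wrist_force: [-0.6, 0.6, -1.7]
grip_width: 0.201
gripper_force: 50.4
```

Call:
shift_gripper(
  deltas={"x":[-0.01,-0.014,-0.014,-0.014],"y":[0.004,0.0045,0.0045,0.0045],"z":[0,0,0,0],"yaw":[0,0,0,0]},
)

```text
time_s: 20.75
tool_pos: [0.5148, -0.0544, 0.1893]
tcp_rot: [0.718, 0.696, 0.0, -0.0]
wrist_force: [-0.6, -0.5, -1.8]
grip_width: 0.199
gripper_force: 50.4
```

```bash
python3 -c "
from h import *
go([.5147,-.0555,.189],-1.8)"
```

```text
t 20.75 pos [ 0.5148 -0.0544  0.1893] yaw -1.83 local [-0.0011 -0.      0.0003] turn -0.001 F [-0.6 -0.5 -1.8] g 0.199 50.4
```

Call:
shift_gripper(
  deltas={"x":[-0.001,-0.001,-0.001,-0.001],"y":[0,0,0,0],"z":[0.015,0.03,0.033,0.033],"yaw":[0,0,0,0]},
)

```text
time_s: 21.25
tool_pos: [0.5146, -0.0562, 0.1556]
tcp_rot: [0.719, 0.695, -0.0, -0.001]
wrist_force: [-0.1, -1.0, -1.7]
grip_width: 0.193
gripper_force: 50.4
```

```bash
python3 - <<'E'
from h import *
go([.5147,-.0555,.155],-1.8)
d=arm.get_image('top');s=arm.get_image('scene');st=arm.get_state();go([.5147,-.0555,.155],-1.8)
M=R.from_quat(st["tcp_rot"]).as_matrix();o=st["tool_pos"]+M[:,2]*.0148
for sg in(1,-1):
    h=o+M[:,2]*-.009+M[:,0]*.098*sg
    print(h.round(4),"scene",proj(s,h)[0].round(1),"top",proj(d,h)[0].round(1))
print("dowels scene",proj(s,[[.5175,.0424,.132],[.5116,-.1535,.132]]))
a=cv2.resize(s['color'][205:275,295:425],None,fx=5,fy=5,interpolation=2)
b=cv2.resize(d['color'][205:265,295:410],None,fx=4,fy=4,interpolation=2)
b=cv2.copyMakeBorder(b,0,0,0,650-460,0);cv2.imwrite('pics/hov.png',np.vstack([a,b])[:,:,::-1])
E
```

```text
t 21.25 pos [ 0.5146 -0.0562  0.1556] yaw -1.92 local [0.0007 0.0001 0.0006] turn -0.002 F [-0.1 -1.  -1.7] g 0.193 50.4
t 21.35 pos [ 0.5152 -0.0564  0.1567] yaw -1.92 local [ 0.0009 -0.0005  0.0017] turn -0.002 F [-0.2 -0.8 -1.4] g 0.199 50.4
[0.5185 0.0415 0.1509] scene [314.8 215.4] top [309.8 234. ]
[ 0.5119 -0.1544  0.1509] scene [397.6 232.7] top [397.8 235.9]
dowels scene [[314.30888541 223.51062632]
 [396.6548264  241.24609452]]
```

View pics/hov.png

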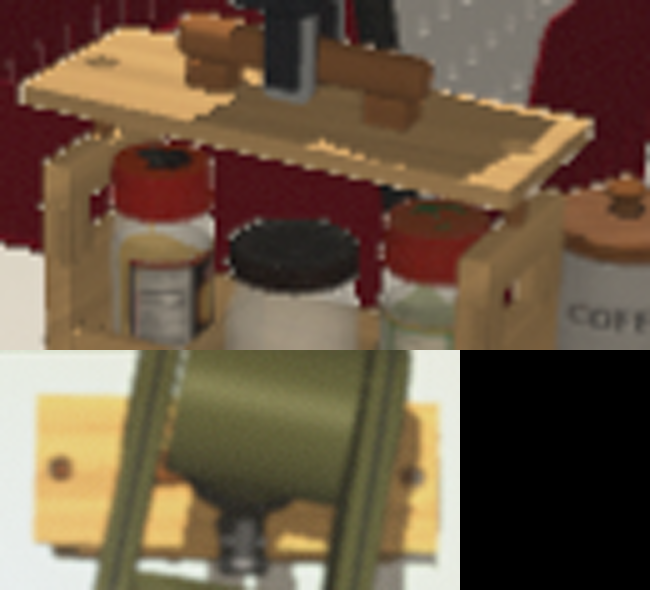

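Both holes sit over the dowels: in the top view the dowel tips show through them at (61,468) and (414,476), matching the predicted pixels within about half a pixel.

Call:
shift_gripper(
  deltas={"x":[0,0,0,0],"y":[0,0,0,0],"z":[0.004,0.008,0.011,0.011],"yaw":[0,0,0,0]},
)

```text
time_s: 21.85
tool_pos: [0.5147, -0.0563, 0.1449]
tcp_rot: [0.719, 0.695, -0.0, -0.0]
wrist_force: [-0.3, 0.1, -1.4]
grip_width: 0.2
gripper_force: 50.4
```

Call:
shift_gripper(
  deltas={"x":[0,0,0],"y":[0,0,0],"z":[0.003,0.006,0.006],"yaw":[0,0,0]},
)

```text
time_s: 22.22
tool_pos: [0.515, -0.0563, 0.1391]
tcp_rot: [0.719, 0.695, 0.0, 0.0]
wrist_force: [1.0, -0.6, -1.8]
grip_width: 0.199
gripper_force: 50.4
```

Call:
shift_gripper(
  deltas={"x":[0,0,0],"y":[0,0,0],"z":[0.003,0.006,0.006],"yaw":[0,0,0]},
)

```text
time_s: 22.6
tool_pos: [0.515, -0.0563, 0.1331]
tcp_rot: [0.719, 0.695, -0.0, 0.0]
wrist_force: [0.3, -1.1, -1.6]
grip_width: 0.199
gripper_force: 50.4
```

Call:
shift_gripper(
  deltas={"x":[0,0],"y":[0,0],"z":[0.002,0.002],"yaw":[0,0]},
)

```text
time_s: 22.85
tool_pos: [0.515, -0.0564, 0.1313]
tcp_rot: [0.719, 0.695, 0.0, 0.0]
wrist_force: [1.7, 0.1, -1.7]
grip_width: 0.196
gripper_force: 50.5
```

Call:
shift_gripper(
  deltas={"x":[0,0],"y":[0,0],"z":[0.001,0.001],"yaw":[0,0]},
)

```text
time_s: 23.1
tool_pos: [0.5151, -0.0564, 0.1308]
tcp_rot: [0.719, 0.695, 0.0, 0.0]
wrist_force: [-0.1, 1.1, 2.4]
grip_width: 0.201
gripper_force: 50.9
```

Seated at the expected height. Release and withdraw.

Call:
shift_gripper(
  deltas={"x":[0,0],"y":[0,0],"z":[0.0005,0.0005],"yaw":[0,0]},
)

```text
time_s: 23.35
tool_pos: [0.5151, -0.0564, 0.1308]
tcp_rot: [0.719, 0.695, 0.0, 0.0]
wrist_force: [-2.7, 1.0, 4.9]
grip_width: 0.203
gripper_force: 51.4
```

Call:
shift_gripper(
  deltas={"x":[0,0,0],"y":[0,0,0],"z":[0,0,0],"yaw":[0,0,0]},
  finger_gap=0.45,
  grip_n=30,
)

```text
time_s: 23.72
tool_pos: [0.5148, -0.0564, 0.1295]
tcp_rot: [0.719, 0.695, -0.0, -0.0]
wrist_force: [0.2, 0.7, 0.1]
grip_width: 0.448
gripper_force: 0.0
```

Call:
shift_gripper(
  deltas={"x":[0,0,0,0,0],"y":[0,0,0,0,0],"z":[-0.02,-0.06,-0.1,-0.12,-0.12],"yaw":[0,0,0,0,0]},
)

```text
time_s: 24.35
tool_pos: [0.5159, -0.0566, 0.2521]
tcp_rot: [0.719, 0.695, 0.001, 0.002]
wrist_force: [-0.9, -0.1, 0.1]
grip_width: 0.454
gripper_force: 0.0
```

Call:
shift_gripper(
  deltas={"x":[0.05,0.11,0.17,0.23,0.28],"y":[0,0,0,0,0],"z":[0,0,0,0,0],"yaw":[0,0,0,0,0]},
)

```text
time_s: 24.98
tool_pos: [0.523, 0.2254, 0.2472]
tcp_rot: [0.719, 0.695, -0.002, -0.001]
wrist_force: [1.1, -0.0, 0.2]
grip_width: 0.451
gripper_force: 0.0
```

Call:
shift_gripper(
  deltas={"x":[0.03,0.03,0.03],"y":[0,0,0],"z":[0,0,0],"yaw":[0,0,0]},
)

```text
time_s: 25.35
tool_pos: [0.5247, 0.2527, 0.2481]
tcp_rot: [0.719, 0.695, -0.001, -0.0]
wrist_force: [-0.4, 0.5, 1.0]
grip_width: 0.448
gripper_force: 0.0
```

```bash
python3 - <<'E'
from h import *
d=arm.get_image('top');s=arm.get_image('scene');cv2.imwrite('pics/tf.png',d['color'][:,:,::-1]);cv2.imwrite('pics/sf.png',s['color'][:,:,::-1])
# lid seated check: fit lid outline in top view at z=.125, expect 84x226 about the carrier centre
g=cv2.cvtColor(d["color"],cv2.COLOR_RGB2HSV).astype(int);m=(g[...,0]>8)&(g[...,0]<26)&(g[...,1]>80)&(g[...,2]>90)
r=np.zeros(m.shape,bool);r[205:275,295:412]=1
k=max(blobs(m&r),key=lambda b:b[0][4]);cs,_=cv2.findContours(k[2].astype(np.uint8),0,1);box=cv2.minAreaRect(cs[0]);p=on(d,cv2.boxPoints(box),.125)
print(box,p.mean(0).round(4),[np.linalg.norm(p[i]-p[i-1]).round(4) for i in range(4)])
print("expected lid corners/dowel tips scene",proj(s,[[.5175,.0424,.132],[.5116,-.1535,.132]]).round(1))
b=cv2.imread("pics/tf.png");a=cv2.imread("pics/top0.png")
for n,(x,y,w,h) in{"timer":(376,286,30,28),"tin":(415,180,36,34)}.items():
    _,v,_,q=cv2.minMaxLoc(cv2.matchTemplate(b[y-5:y+h+5,x-5:x+w+5],a[y:y+h,x:x+w],cv2.TM_CCOEFF_NORMED));print(n,v,np.array(q)-5)
# scene dowels: mean profile
def prof(p):
    x,y=np.int32(p);print(s["color"][y-6:y+12,x-4:x+6].sum(2)//3)
for p in proj(s,[[.5175,.0424,.132],[.5116,-.1535,.132]]):prof(p)
go([0,0,0])
E
```

```text
((353.1734924316406, 237.4577178955078), (98.2383041381836, 38.17551040649414), 1.0416266918182373) [ 0.5125 -0.0562  0.125 ] [np.float64(0.2224), np.float64(0.0874), np.float64(0.2238), np.float64(0.0871)]
expected lid corners/dowel tips scene [[314.3 223.5]
 [396.7 241.2]]
timer 0.9977707862854004 [0 0]
tin 0.9954441785812378 [
[... 971 characters left out ...]
65 166 167 166 166 165]
 [162 162 162 162 163 164 164 164 164 166]
 [160 160 160 161 160 156 155 159 162 162]
 [161 161 160 156 141 115 112 136 161 162]
 [163 163 163 148 100  79  87 114 154 160]
 [166 165 161 139  92  85  83  93 133 161]
 [167 163 138  93  68  77  78  73 110 157]
 [167 162 134  94  73  71  73  74 103 146]
 [168 168 164 147 125 115 115 120 145 168]
 [160 162 164 167 168 168 168 167 167 167]
 [157 158 159 159 162 163 163 163 163 150]
 [164 163 161 161 159 158 159 157 141 106]
 [163 163 162 163 164 163 160 141 104  84]
 [163 162 162 162 163 161 143 107  85  82]]
t 25.45 pos [0.5251 0.2523 0.249 ] yaw -2.0 local [-0.2702 -0.5157  0.2498] turn None F [-0.6  1.  -0.4] g 0.454 0.0
```

Lid fits at the seated height and level, dowel tips show through both holes, and the tin and timer haven't moved.

```bash
python3 -c "
from cell import arm
print(arm.close_job())"
```

```text
the job is handed in; nothing more can be done
None
```

I handed the job in at about 25 s: the wide jar is in the middle cell, the spice jar in the right cell, and the lid sits flat with both dowels showing through its holes; the tin and timer did not move.

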